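Advance the crate jig and hold the back stop's plunger home

TASK

On the crate nailing jig, first slide the board carrier by its post towards the far end of the rail until it clicks into its station, with the back stop still pinned where it is. Then pull up the back stop's plunger, slide the back stop after the carrier to the next hole, and push the plunger fully home there. Finish while still holding the plunger fully down with the gripper, for the nailing that follows; leave the things lying around the jig alone.

Things in the scene. Friction and masses are not known exactly. Their poses are not given: they have to be found in the camera images.
- jig: Fixed jig: plywood base 170 (x) by 600 (y) by 18 mm; origin: centre of its underside, at table height. The rail runs along jig y; onward = +y (end block at y = +272 mm). Two wooden guide strips at x = +-50 mm and in the middle an aluminium index strip 44 mm wide, all tops at z = 38 mm. All z below are heights over the table
- next_hole (a point): Mouth (z = 38 mm) of the next hole for the back stop's pin, jig (0, -80) mm. The index strip has rectangular holes 13 mm long at jig y = -240, -160 (the pin starts here), -80, 0, +80 mm
- station (a point): Top (z = 52 mm) of a thin upright steel pointer, 6 mm along y, at the base's edge, jig (-79, +11) mm; its twin stands at x = +79. They mark the carrier's station: there the small steel pointers on the carrier's sides stand level with them
- carrier (a joint): Carrier's place along the rail, m: 0 in its station (carrier centre at jig y = +11 mm), negative short of it (starts 35 to 80 mm short), grows along jig +y, hard stop at +0.012. A sprung ball drops into a notch at 0 and draws it in from about 3 mm either side. Sliding takes about 2 N, up to about 8 N out of the notch
- post_top (a point): Centre of the top face (z = 108 mm) of the carrier's wooden push post, 28 mm (jig x) by 22 mm (jig y), foot at z = 52 mm, 35 mm onward of the carrier's centre. Carrier: plywood sled 126 (x) by 110 mm (y), top at z = 52 mm, with a pine board fixed behind the post (to z = 64 mm) between two cleats (to z = 70 mm, x = +-59 mm)
- stop (a joint): Back stop's place along the rail, m: 0 where it starts (centre and pin at jig y = -160 mm), 0.080 at the next hole; grows along jig +y. Slides with about 2 N once the pin is clear. Aluminium saddle 126 (x) by 60 mm (y), top at z = 50 mm, low wooden fence on its onward edge (to z = 64 mm). In the end 6 mm remain between it and the carrier
- plunger: Black round knob, 28 mm diameter, 30 mm tall, on an upright 10 mm steel pin at the stop's centre; origin: knob's centre. Origin z: 81 mm fully home; 87 left alone in a hole (spring stands it 6 mm proud, still locked); over 99 pin clear of the strip; 111 upper stop. Spring 0.5 N/mm both ways from 87 (3 N holds it home). Collar below it, 20 mm diameter, to z = 58 mm
- glue: Bystander: upright glue bottle, 56 mm diameter, 160 mm tall; origin at the centre of its foot
- mallet: Bystander: mallet lying on the table, rubber head 60 mm diameter and 90 mm long, wooden handle reaching 200 mm from the head's centre along its own -x; origin under the head's centre at table height
- slat: Bystander: loose pine slat lying flat, 40 by 300 by 9 mm, along its own y; origin at the centre of its underside

How it is judged:
By the outcome, as a careful person would: the job done as asked, in the order asked, and still so for the second after the job is handed in, while the arm keeps its last pose, push and grip.
It also fails if it takes over 45 s, if anything falls off the work surface, if the arm or the gripper's body presses on something with over 40 N, if the wrist force passes 120 N, or if a joint passes its speed limit or range.

ROBOT

A 6-joint arm with a two-finger parallel gripper is mounted at the origin on the work surface. World frame = base frame: x ahead of the robot, y to its left, z up, the work surface at z = 0. Lengths are in m, angles in degrees, forces in N, time in s.
With the tool pointing down it reaches from about 0.4 to 0.825 m from the base axis. Payload 7 kg.
Tool frame: the origin (TCP) lies at the centre of the arm's flange, where the gripper is bolted on; the fingertips stand 178 mm ahead of it and the grasp point (between the pads) lies 159 mm ahead of it (r.tips_ahead is the z of the fingertips in the tool frame, in m); z points along the fingers, y is the line along which they close (so a half turn about z gives the same grasp; the last joint's range is limited). The gripper opens to 88 mm and grips with 3 to 60 N. Pads are 19 mm wide; open, the fingers measure 130 mm over their backs; the gripper's body (78 mm by 193 mm) begins 47 mm behind the grasp point.
Start: joints at [-49.67, 20.546, 0.682, 0, -70.136, -16.507], TCP at [0.273, -0.617, 0.405] pointing down, gripper open.
Joint ranges: [-176.03, 176.03], [-82.01, 121.73], [-58.28, 71.71], [-173.87, 95.51], [-174.79, -0.11], [-173.66, 173.66]. Speed limits (degrees/s): [136.94, 136.94, 172.46, 180, 180, 180].

INTERFACE

Orientations are given as [roll, pitch, yaw] about the fixed x, y, z axes, in that order (R = Rz(yaw) Ry(pitch) Rx(roll)).
In Python, from plant import r gives the robot as it stands. The module is installed in compiled form; this text tells all that it offers.
- The arm moves only by the shell command python3 -m pendant 'ROWS' [FORCE]. ROWS is JSON, a list that holds one entry, the list of rows, each a list of 7 numbers: the shift along the tool's x, y, z in m, then the turn, a rotation vector about the tool's x, y, z in degrees, then the gripper command: -1 is shut, 1 is fully open, values between are in proportion. A call has 1 to 5 rows; each row is the pose to reach, as a shift and turn from the pose commanded when the call began, along the tool's axes at that moment; what a row does not reach only later rows make up. A row lasts 1/10 s, in which the tool goes at most 50 mm and 8.59 degrees, less where a joint would pass 70% of its speed; a pose out of reach is approached as far as the arm can. A call with a gripper value outside its range is refused whole. The fingers move at their own pace and stop on an object; FORCE is the grip in N (left out, the last holds). Time passes only in rows, so rows that repeat a pose let the fingers close. It gives the time, the measured TCP pose, the force, the opening and the grip force at its end, in the units of the state.
- r.get_state(): the state, without advancing time (a new reading comes with each control period).
- r.capture(name): name is "scene" or "top" or "wrist"; returns the picture (400x640x3 uint8, red, green, blue); there is no depth.
- r.camera_params(name): a dict with "fx", "fy", "cx", "cy" (pixels), "R" (3x3) and "t" (3): a world point X has camera coordinates R X + t. Camera axes: x right, y down, z forward; pixel columns grow to the right and rows downward; lengths in m; the calibration is good to about 2 mm. The wrist camera is an equidistant fisheye: a pixel r from the principal point sees the ray r / f radians off the axis. A picture is of the moment at which its call begins: read the wrist's pose just before it. camera_params takes no time and is no camera call; for the wrist camera it gives the pose at the moment of the call.
- r.close_job(): hands the job in; it is judged then, once.
The state is a dict: "time_s": time; "joints": joint angles; "qd": joint speeds; "joint_torque": joint torques, N m; "tcp_pos": TCP position; "eef_rot": TCP orientation; "contact_force": force on the tool from outside, world axes, zero at the start; "moment": the same for the moment, N m; "gripper_width": finger opening in m; "gripper_force": force on a finger pad.
Only numpy, scipy, OpenCV 4.12 (cv2) and the standard library are available. Lean on these libraries where they do the work, as an engineer would, in place of code of your own. Each camera call takes 0.05 s, during which the arm holds its last target. There are 200 camera calls.

## Working session

There is one attempt and no reset: what is moved stays moved. The work goes in short steps, Python scripts to look and compute and a shell command to move; the robot and the scene stay as the last step left them, time stands still between calls to the robot, and variables do not carry over. Pictures are saved under pics/ and viewed, at most 10 in all, crops included, and the job is handed in when it is done.

```bash
mkdir -p pics; python3 - <<'E'
from plant import r
import cv2,numpy as np
for n in("scene","top"):
    im=r.capture(n); cv2.imwrite(f"pics/{n}0.png",im[:,:,::-1])
    p=r.camera_params(n); print(n,p["fx"],p["cx"],p["cy"],np.round(p["R"],3).tolist(),np.round(p["t"],3))
s=r.get_state();print(s["tcp_pos"],s["eef_rot"],s["gripper_width"])
E
```

```text
scene 360.8656683436322 317.92112744316034 202.75812988018893 [[0.544, 0.839, -0.002], [0.636, -0.413, -0.651], [-0.548, 0.353, -0.759]] [-0.299 -0.271  1.003]
top 492.1323203784233 328.6932540520294 201.30951767355316 [[0.089, -0.996, 0.002], [-0.975, -0.087, -0.204], [0.203, 0.017, -0.979]] [-0.021  0.561  1.005]
[ 0.27257957 -0.61733106  0.40382903] [ 1.79915871e+02 -8.29730678e-03 -1.56179716e+02] 0.08738520519230576
```

View pics/top0.png

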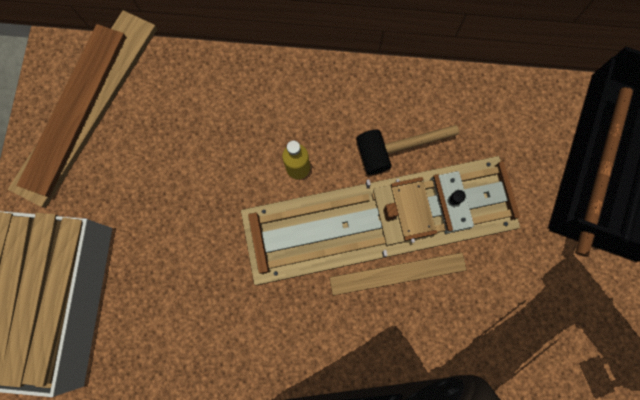

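View pics/scene0.png

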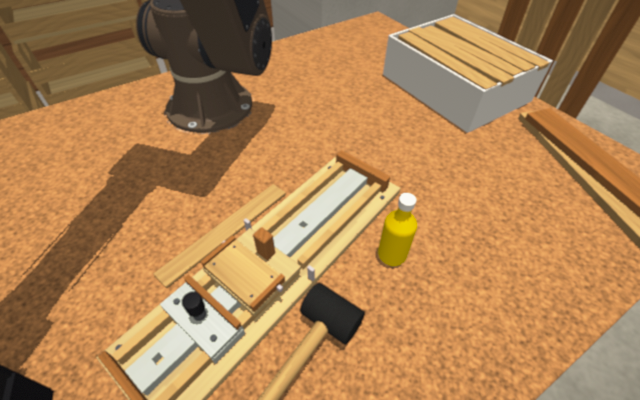

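The top view shows the jig between (244,211) and (518,228), with onward pointing image-left. The knob is at about (457,197), the post at (391,211), and the station pointers at (369,183) and (385,253). The scene view agrees, with the knob at (193,303) and the post at (264,242). I'll enlarge the top view for exact pixels.

```bash
cat > h.py <<'E'
import numpy as np,cv2
from plant import r
def plane(n,uv,z):
    p=r.camera_params(n);R=np.array(p["R"]);t=np.array(p["t"]);c=-R.T@t
    d=R.T@np.array([(uv[0]-p["cx"])/p["fx"],(uv[1]-p["cy"])/p["fy"],1]);return c+d*(z-c[2])/d[2]
E
python3 - <<'E'
from h import *
im=cv2.imread("pics/top0.png")
cv2.imwrite("pics/crop.png",cv2.resize(im[150:290,350:530],None,fx=4.2,fy=4.2,interpolation=cv2.INTER_CUBIC))
P=lambda u,z:plane("top",u,z)
A=[P(u,.018) for u in[(242.5,210.5),(254.5,281.5),(518,228),(500,159)]]
print(np.round(A,4));print([round(np.linalg.norm(A[i]-A[j]),4) for i,j in((0,1),(2,3),(0,3),(1,2))])
print("ctr",np.mean(A,0)); d=(A[0]+A[1]-A[2]-A[3]);print("yaw of jig y",np.degrees(np.arctan2(d[1],d[0])))
E
```

```text
[[ 0.5309  0.2193  0.018 ]
 [ 0.3777  0.1739  0.018 ]
 [ 0.5462 -0.3941  0.018 ]
 [ 0.7022 -0.3514  0.018 ]]
[np.float64(0.1597), np.float64(0.1617), np.float64(0.5958), np.float64(0.5925)]
ctr [ 0.5392643  -0.08807547  0.018     ]
yaw of jig y 106.61587124189879
```

View pics/crop.png

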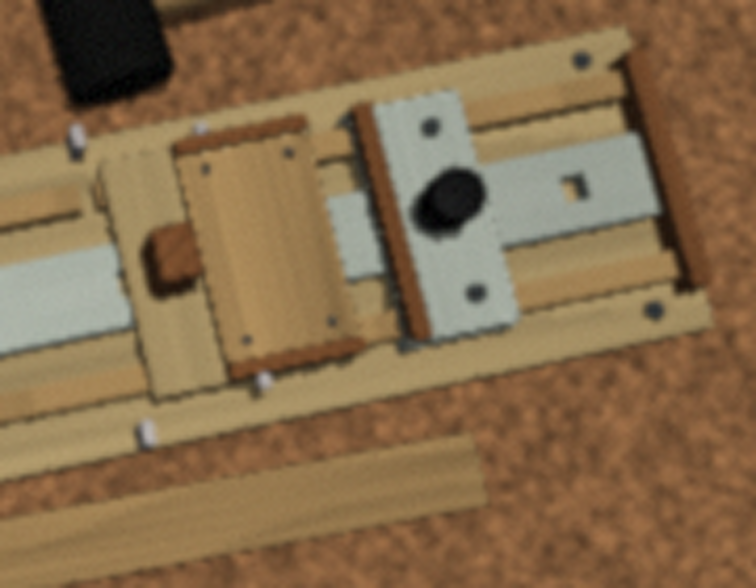

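```bash
cat >> h.py <<'E'
def jig(X,o,a):
    a=np.radians(a);y=np.array([np.cos(a),np.sin(a)]);x=np.array([y[1],-y[0]]);d=np.array(X[:2])-o;return np.round([d@x,d@y],4)
E
python3 - <<'E'
from h import *
D={"pm":((368.6,181),.052),"pp":((385.2,251.7),.052),"cm":((397.6,180.5),.052),"cp":((412.9,240.5),.052),"knob":((459.5,195.2),.102),"post":((392.9,209.5),.108),"hole240":((486.9,194.5),.038),"hole80":((345.5,224.5),.038),"gluecap":((293,146),.16),"glue_low":((298,170),.03)}
W={k:plane("top",*v) for k,v in D.items()}
d=W["hole80"]-W["hole240"];a=np.degrees(np.arctan2(d[1],d[0]));print("yaw",a,np.linalg.norm(d))
u=d[:2]/np.linalg.norm(d[:2]);o=W["hole240"][:2]+.24*u
print("o",o)
for k in W:print(k,W[k].round(4),jig(W[k],o,a))
s=r.get_state();print(s["tcp_pos"])
E
```

```text
yaw 107.2131006295037 0.3197733197810777
o [ 0.54027668 -0.08809885]
pm [ 0.615  -0.0541  0.052 ] [0.0814 0.0104]
pp [ 0.4636 -0.1005  0.052 ] [-0.0769  0.0109]
cm [ 0.6218 -0.1173  0.052 ] [ 0.0692 -0.052 ]
cp [ 0.4928 -0.1579  0.052 ] [-0.066  -0.0526]
knob [ 0.5887 -0.2409  0.102 ] [ 0.001  -0.1603]
post [ 0.545  -0.1045  0.108 ] [-0.0004 -0.0171]
hole240 [ 0.6113 -0.3173  0.038 ] [-0.   -0.24]
hole80 [ 0.5167 -0.0119  0.038 ] [0.     0.0798]
gluecap [0.6453 0.108  0.16  ] [0.1584 0.1562]
glue_low [0.6319 0.1044 0.03  ] [0.1444 0.1567]
[ 0.27257957 -0.61733106  0.40382903]
```

The geometry agrees: hole spacing is 0.320 m, the pointers are at y=+0.011, the knob at −0.160 and the post at (0,−0.017). The carrier is about 63 mm short of its station. I'll move above the post now.

```bash
python3 -m pendant '[[[-0.038,0.03,0,0,0,-8,1],[-0.076,0.06,0,0,0,-16,1],[-0.114,0.09,0,0,0,-24,1],[-0.152,0.12,0,0,0,-32,1],[-0.19,0.15,0,0,0,-40,1]]]'
cat > goto.py <<'E'
# prints shift/turn in tool axes from present pose to world target (TCP) with tool down, yaw
import sys
from h import *
from scipy.spatial.transform import Rotation as Ro
x,y,z,w=map(float,sys.argv[1:5]);s=r.get_state()
R=Ro.from_euler("xyz",s["eef_rot"],degrees=True);G=Ro.from_euler("xyz",[180,0,w],degrees=True)
print(s["time_s"],np.round(s["tcp_pos"],4),"shift",R.inv().apply(np.array([x,y,z])-s["tcp_pos"]).round(4),"turn",(R.inv()*G).as_rotvec(degrees=True).round(2))
E
python3 goto.py .545 -.1045 .38 -72.9
```

```text
time_s: 0.6
tcp_pos: [0.3862, -0.4017, 0.4044]
eef_rot: [180.0, 0.0, -115.9]
contact_force: [1.4, -0.6, 0.8]
gripper_width: 0.0876
gripper_force: 0.0
0.6 [ 0.3862 -0.4017  0.4044] shift [-0.3367 -0.0132  0.0244] turn [ 2.000e-02  2.000e-02 -4.296e+01]
```

```bash
python3 -m pendant '[[[-0.045,-0.002,0.003,0,0,-8,1],[-0.09,-0.004,0.006,0,0,-16,1],[-0.135,-0.006,0.01,0,0,-24,1],[-0.18,-0.008,0.013,0,0,-32,1],[-0.225,-0.01,0.016,0,0,-40,1]]]'
python3 goto.py .545 -.1045 .38 -72.9
```

```text
time_s: 1.1
tcp_pos: [0.4945, -0.2042, 0.3885]
eef_rot: [180.0, 0.0, -75.8]
contact_force: [1.1, -0.3, 0.1]
gripper_width: 0.0874
gripper_force: 0.0
1.1 [ 0.4945 -0.2042  0.3885] shift [-0.0843 -0.0734  0.0085] turn [ 0.01  0.01 -2.94]
```

```bash
python3 -m pendant '[[[-0.028,-0.025,0.003,0,0,-2.9,1],[-0.056,-0.049,0.006,0,0,-2.9,1],[-0.084,-0.073,0.009,0,0,-2.9,1],[-0.084,-0.073,0.009,0,0,-2.9,1],[-0.084,-0.073,0.009,0,0,-2.9,1]]]'
python3 goto.py .545 -.1045 .25 -72.9
python3 - <<'E'
from h import *
p=r.camera_params("wrist");im=r.capture("wrist");cv2.imwrite("pics/w1.png",im[:,:,::-1])
np.savez("w1.npz",**{k:np.array(p[k]) for k in p})
print(p["fx"],p["cx"],p["cy"],np.array(p["R"]).round(3).tolist(),-np.array(p["R"]).T@p["t"])
E
```

```text
time_s: 1.6
tcp_pos: [0.545, -0.1062, 0.3791]
eef_rot: [179.9, 0.0, -73.2]
contact_force: [0.2, 0.2, 0.3]
gripper_width: 0.0878
gripper_force: 0.0
1.6 [ 0.545  -0.1062  0.3791] shift [-0.0016 -0.0006  0.1291] turn [ 0.07  0.02 -0.27]
309.70691628693146 319.40246037601565 198.34862141096656 [[-0.957, -0.29, 0.001], [-0.275, 0.91, 0.311], [-0.091, 0.298, -0.95]] [ 0.56901376 -0.18773514  0.35881787]
```

View pics/w1.png

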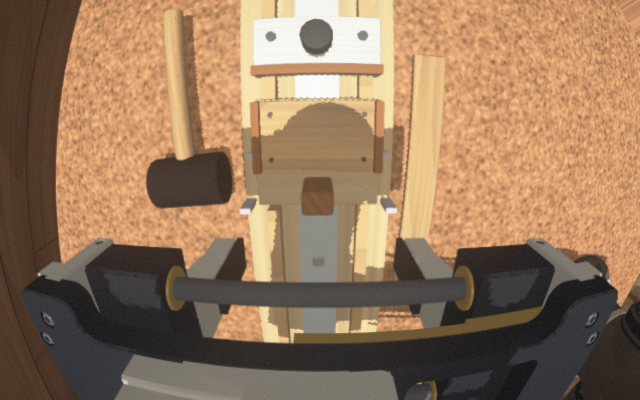

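The wrist view shows the knob at (316,34), and the post at about (318,195) centred between the fingers. Mallet, slat and glue are clear. I'll check both points by fisheye rays.

```bash
cat >> h.py <<'E'
def wplane(f,uv,z):
    p=np.load(f);q=np.array([uv[0]-p["cx"],uv[1]-p["cy"]])/p["fx"];th=np.linalg.norm(q)
    d=p["R"].T@np.r_[np.sin(th)*q/th,np.cos(th)];c=-p["R"].T@p["t"];return c+d*(z-c[2])/d[2]
E
python3 - <<'E'
from h import *
o=np.array([.5403,-.0881]);im=cv2.imread("pics/w1.png")
for k,u,z in(("knob",(316,34),.102),("post edge a",(318,178),.108),("post edge b",(318,213),.108),("post ctr",(317.5,188),.108)):
    X=wplane("w1.npz",u,z);print(k,X.round(4),jig(X,o,107.1))
cv2.imwrite("pics/w1c.png",cv2.resize(im[165:225,280:360],None,fx=6,fy=6))
E
```

```text
knob [ 0.5876 -0.2405  0.102 ] [ 0.0004 -0.1595]
post edge a [ 0.5513 -0.126   0.108 ] [-0.0006 -0.0394]
post edge b [ 0.5423 -0.096   0.108 ] [-0.0005 -0.0082]
post ctr [ 0.5492 -0.1175  0.108 ] [-0.0002 -0.0307]
```

View pics/w1c.png

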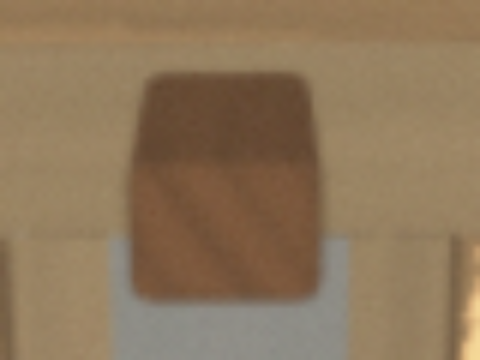

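The lighter part of the crop is the top face, rows 192–215, centre about 203. That puts the post at jig y=−0.017, matching the top view. I'll descend and grip across jig x.

```bash
python3 -m pendant '[[[-0.0015,-0.0005,0.045,0,0,0,1],[-0.0015,-0.0005,0.09,0,0,0,1],[-0.0015,-0.0005,0.12,0,0,0,1],[-0.0015,-0.0005,0.129,0,0,0,1],[-0.0015,-0.0005,0.129,0,0,0,-1]]]' 30
python3 -m pendant '[[[0,0,0,0,0,0,-1],[0,0,0,0,0,0,-1],[0,0,0,0,0,0,-1],[0,0,0,0,0,0,-1],[0,0,0,0,0,0,-1]]]' 30
python3 goto.py .5268 -.0441 .25 -72.9
```

```text
time_s: 2.15
tcp_pos: [0.5445, -0.1063, 0.25]
eef_rot: [179.9, 0.0, -73.3]
contact_force: [-0.3, 0.7, 0.6]
gripper_width: 0.084
gripper_force: 0.0
time_s: 2.65
tcp_pos: [0.545, -0.1054, 0.2513]
eef_rot: [-179.9, -0.0, -73.3]
contact_force: [-0.2, 1.2, 0.1]
gripper_width: 0.045
gripper_force: 0.0
2.65 [ 0.545  -0.1054  0.2513] shift [-0.0639 -0.0002  0.0012] turn [-0.06 -0.01 -0.37]
```

```bash
python3 -m pendant '[[[0,0,0,0,0,0,-1],[0,0,0,0,0,0,-1],[0,0,0,0,0,0,-1],[0,0,0,0,0,0,-1]]]' 30
python3 -m pendant '[[[-0.01,0,0,0,0,0,-1],[-0.02,0,0,0,0,0,-1],[-0.03,0,0,0,0,0,-1],[-0.04,0,0,0,0,0,-1],[-0.05,0,0,0,0,0,-1]]]'
python3 goto.py .5268 -.0441 .25 -72.9
```

```text
time_s: 3.05
tcp_pos: [0.5461, -0.105, 0.2509]
eef_rot: [-179.9, -0.0, -73.2]
contact_force: [4.4, 1.0, -2.2]
gripper_width: 0.028
gripper_force: 30.0
time_s: 3.55
tcp_pos: [0.5316, -0.0576, 0.2509]
eef_rot: [-179.9, -0.1, -73.2]
contact_force: [5.9, -5.7, -5.1]
gripper_width: 0.0277
gripper_force: 30.0
3.55 [ 0.5316 -0.0576  0.2509] shift [-0.0143  0.0007  0.0009] turn [-0.11 -0.09 -0.33]
```

```bash
for i in 1; do python3 -m pendant '[[[-0.005,0,0,0,0,0,-1],[-0.009,0,0,0,0,0,-1],[-0.011,0,0,0,0,0,-1],[-0.011,0,0,0,0,0,-1],[-0.011,0,0,0,0,0,-1]]]'; done
python3 goto.py .5268 -.0441 .25 -72.9
python3 -m pendant '[[[-0.001,0,0,0,0,0,-1],[-0.001,0,0,0,0,0,-1]]]'
python3 goto.py .5268 -.0441 .25 -72.9
python3 -m pendant '[[[-0.001,0,0,0,0,0,-1],[-0.001,0,0,0,0,0,-1]]]'
python3 goto.py .5268 -.0441 .25 -72.9
python3 - <<'E'
from h import *
p=r.camera_params("wrist");im=r.capture("wrist")
np.savez("w2.npz",**{k:np.array(p[k]) for k in p});cv2.imwrite("pics/w2f.png",im[:,:,::-1])
cv2.imwrite("pics/w2.png",cv2.resize(im[120:260,220:420,::-1],None,fx=4,fy=4,interpolation=cv2.INTER_CUBIC))
E
```

```text
time_s: 4.05
tcp_pos: [0.5281, -0.0464, 0.2509]
eef_rot: [-179.9, 0.0, -73.2]
contact_force: [3.9, 2.9, -1.6]
gripper_width: 0.0275
gripper_force: 30.0
4.05 [ 0.5281 -0.0464  0.2509] shift [-0.0026  0.0006  0.0009] turn [-0.11  0.01 -0.34]
time_s: 4.25
tcp_pos: [0.5278, -0.0457, 0.2509]
eef_rot: [-179.9, -0.0, -73.2]
contact_force: [5.3, 1.6, -3.0]
gripper_width: 0.028
gripper_force: 30.0
4.25 [ 0.5278 -0.0457  0.2509] shift [-0.0018  0.0006  0.0009] turn [-0.11 -0.01 -0.34]
time_s: 4.45
tcp_pos: [0.5276, -0.045, 0.2509]
eef_rot: [-179.9, -0.0, -73.2]
contact_force: [5.1, -0.8, -3.3]
gripper_width: 0.0276
gripper_force: 30.0
4.45 [ 0.5276 -0.045   0.2509] shift [-0.0011  0.0006  0.0009] turn [-0.11 -0.04 -0.34]
```

View pics/w2.png

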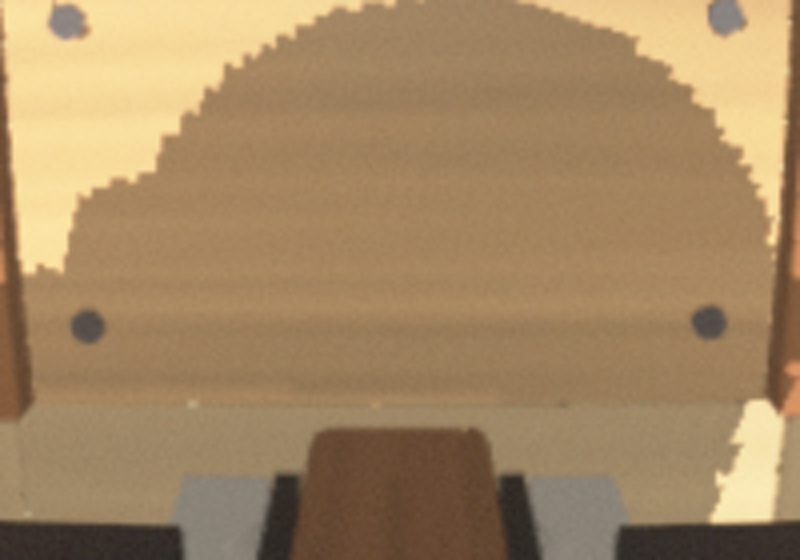

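The fingers hold the post securely. The force along the rail went from −7 N to +1.6 N (pulled forward) and then rose again, so the carrier is in the notch. I'll release so it can settle, rise, and check the pointers.

```bash
python3 -m pendant '[[[0,0,0,0,0,0,0],[0,0,0,0,0,0,0.4],[0,0,0,0,0,0,0.4],[0,0,0,0,0,0,0.4]]]'
python3 -m pendant '[[[0,0,-0.04,0,0,0,0.4],[0,0,-0.08,0,0,0,0.4],[0.04,0,-0.09,0,0,0,0.4],[0.08,0,-0.09,0,0,0,0.4],[0.08,0,-0.09,0,0,0,0.4]]]'
python3 goto.py .588 -.2407 .25 -72.9
python3 - <<'E'
from h import *
p=r.camera_params("wrist");im=r.capture("wrist")
np.savez("w3.npz",**{k:np.array(p[k]) for k in p});cv2.imwrite("pics/w3f.png",im[:,:,::-1])
t=r.capture("top");a=cv2.resize(t[165:265,340:500,::-1],None,fx=4.5,fy=4.5,interpolation=cv2.INTER_CUBIC)
cv2.imwrite("pics/t3.png",t[:,:,::-1])
cv2.imwrite("pics/w3.png",im[:,:,::-1])
E
```

```text
time_s: 4.9
tcp_pos: [0.5265, -0.0452, 0.2506]
eef_rot: [180.0, 0.0, -73.3]
contact_force: [0.1, -0.1, -0.1]
gripper_width: 0.0545
gripper_force: 0.0
time_s: 5.4
tcp_pos: [0.5505, -0.1246, 0.3411]
eef_rot: [-180.0, -0.0, -73.4]
contact_force: [-1.4, 1.1, -0.2]
gripper_width: 0.0614
gripper_force: 0.0
5.4 [ 0.5505 -0.1246  0.3411] shift [ 0.1219 -0.0028  0.0912] turn [-0.04 -0.03 -0.53]
```

View pics/w3.png

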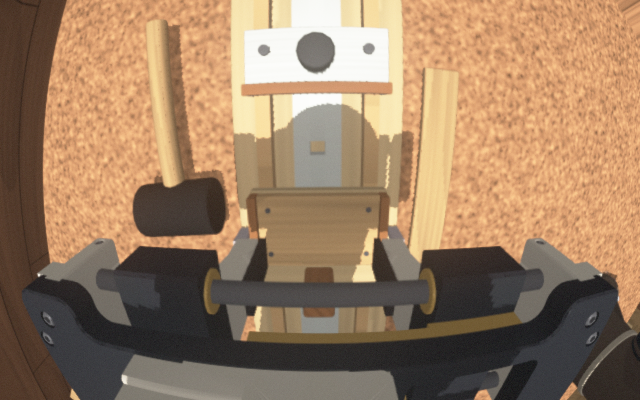

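The pointers are hidden behind the fingers. The next hole is open at (318,147) and the carrier's rear edge is near row 189, so I can measure one against the other.

```bash
python3 - <<'E'
from h import *
o=np.array([.5403,-.0881]);im=cv2.imread("pics/w3.png")
print(im[182:200,318].mean(1).astype(int), im[138:158,316:320].mean((1,2)).astype(int))
for k,u,z in(("hole lo",(318,140.5),.038),("hole hi",(318,153.5),.038),("edge187",(318,187),.052),("edge190",(318,190),.052),("post",(319,0),.108),("knob",(315.5,50),.102)):
    print(k,jig(wplane("w3.npz",u,z),o,107.1))
cv2.imwrite("pics/c4.png",np.vstack([cv2.resize(im[120:320,230:410],None,fx=2.8,fy=2.8,interpolation=cv2.INTER_CUBIC)]))
E
python3 -m pendant '[[[0.04,-0.001,0,0,0,0,0.4],[0.08,-0.002,0,0,0,0,0.4],[0.122,-0.0028,0.015,0,0,0,0.4],[0.122,-0.0028,0.015,0,0,0,0.4],[0.122,-0.0028,0.015,0,0,0,0.4]]]'
python3 goto.py .588 -.2407 .25 -72.9
python3 - <<'E'
from h import *
t=r.capture("top")[:,:,::-1];s=r.capture("scene")[:,:,::-1]
cv2.imwrite("pics/t4.png",t);cv2.imwrite("pics/s4.png",s)
cv2.imwrite("pics/c5.png",np.hstack([cv2.resize(t[160:280,335:455],(400,400),interpolation=cv2.INTER_CUBIC),cv2.resize(s[190:310,215:335],(400,400),interpolation=cv2.INTER_CUBIC)]))
E
```

```text
[148 147 145 145 136 116 104 106 121 122 120 103 100 104 113 118 120 117] [151 151 149 143 140 140 141 140 139 139 140 139 138 132 125 124 134 146
 150 151]
hole lo [-0.0005 -0.0862]
hole hi [-0.0004 -0.0741]
edge187 [-0.0002 -0.0459]
edge190 [-0.0001 -0.043 ]
post [-0.0025 -0.1946]
knob [ 0.0002 -0.159 ]
time_s: 6.0
tcp_pos: [0.5873, -0.2378, 0.3244]
eef_rot: [179.9, 0.1, -73.3]
contact_force: [0.2, -0.4, 0.1]
gripper_width: 0.0613
gripper_force: 0.0
6.0 [ 0.5873 -0.2378  0.3244] shift [0.0031 0.     0.0744] turn [ 0.13  0.07 -0.44]
```

View pics/c5.png

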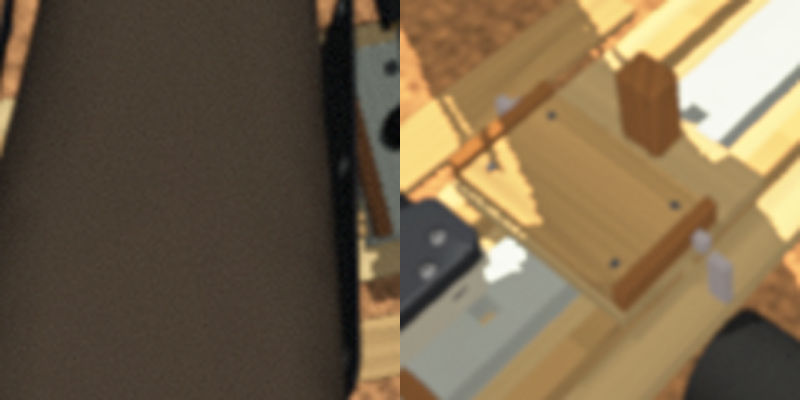

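The scene crop shows the carrier pointer at (305.6,261.5) and the fixed pointer at about (310,266), nearly in line. The top view is blocked by the arm. A ray check follows.

```bash
python3 - <<'E'
from h import *
o=np.array([.5403,-.0881])
for u in((305.6,262),(309.5,266),):print(jig(plane("scene",u,.052),o,107.1))
# expected pixels for both at station / 3 mm short
p=r.camera_params("scene")
a=np.radians(107.1);y=np.array([np.cos(a),np.sin(a)]);x=np.array([y[1],-y[0]])
for jx,jy in((.067,.011),(.067,.008),(.079,.011)):
    X=np.r_[o+jx*x+jy*y,.052];c=np.array(p["R"])@X+p["t"];print(jx,jy,(p["fx"]*c[0]/c[2]+p["cx"]).round(1),(p["fy"]*c[1]/c[2]+p["cy"]).round(1))
E
```

```text
[0.0665 0.0124]
[0.0767 0.0107]
0.067 0.011 305.3 262.7
0.067 0.008 304.1 263.9
0.079 0.011 310.7 266.7
```

The carrier sits in its station within about 1 mm. Next I'll descend on the knob and grip it.

```bash
python3 -m pendant '[[[0.002,0,0.04,0,0,0,0.4],[0.002,0,0.07,0,0,0,0.4],[0.002,0,0.078,0,0,0,0.4],[0.002,0,0.078,0,0,0,-1],[0.002,0,0.078,0,0,0,-1]]]' 40
python3 -m pendant '[[[0,0,0,0,0,0,-1],[0,0,0,0,0,0,-1],[0,0,0,0,0,0,-1],[0,0,0,0,0,0,-1]]]'
python3 goto.py .588 -.2407 .25 -72.9
```

```text
time_s: 6.6
tcp_pos: [0.589, -0.2391, 0.2494]
eef_rot: [-179.9, -0.1, -73.2]
contact_force: [0.7, 0.7, 0.4]
gripper_width: 0.0508
gripper_force: 0.0
time_s: 7.0
tcp_pos: [0.5882, -0.2398, 0.2482]
eef_rot: [-180.0, -0.0, -73.3]
contact_force: [-1.8, -0.3, 1.3]
gripper_width: 0.0269
gripper_force: 40.0
7.0 [ 0.5882 -0.2398  0.2482] shift [ 0.0008  0.0005 -0.0018] turn [-0.04 -0.02 -0.38]
```

```bash
python3 -m pendant '[[[0,0,-0.006,0,0,0,-1],[0,0,-0.012,0,0,0,-1],[0,0,-0.018,0,0,0,-1],[0,0,-0.019,0,0,0,-1],[0,0,-0.019,0,0,0,-1]]]'
python3 goto.py .5645 -.1646 .267 -72.9
```

```text
time_s: 7.5
tcp_pos: [0.5882, -0.2395, 0.2664]
eef_rot: [-180.0, 0.0, -73.3]
contact_force: [4.0, -1.0, -8.2]
gripper_width: 0.0273
gripper_force: 40.0
7.5 [ 0.5882 -0.2395  0.2664] shift [-0.0786  0.0011 -0.0006] turn [-0.01  0.02 -0.39]
```

```bash
python3 -m pendant '[[[-0.01,0,0,0,0,0,-1],[-0.022,0,0,0,0,0,-1],[-0.034,0.0002,0,0,0,0,-1],[-0.046,0.0003,0,0,0,0,-1],[-0.056,0.0004,0,0,0,0,-1]]]'
python3 -m pendant '[[[-0.01,0,0,0,0,0,-1],[-0.018,0.0001,0,0,0,0,-1],[-0.023,0.0001,0,0,0,0,-1],[-0.023,0.0001,0,0,0,0,-1],[-0.023,0.0001,0,0,0,0,-1]]]'
python3 goto.py .5645 -.1646 .267 -72.9
```

```text
time_s: 8.0
tcp_pos: [0.5713, -0.1849, 0.2667]
eef_rot: [180.0, 0.0, -73.2]
contact_force: [4.3, -1.8, -9.1]
gripper_width: 0.0269
gripper_force: 40.0
time_s: 8.5
tcp_pos: [0.5648, -0.1637, 0.2665]
eef_rot: [180.0, 0.0, -73.3]
contact_force: [2.4, 2.2, -9.2]
gripper_width: 0.0272
gripper_force: 40.0
8.5 [ 0.5648 -0.1637  0.2665] shift [ 0.0007  0.0005 -0.0005] turn [ 0.02  0.04 -0.37]
```

Travel is 79.3 mm. I'll lower towards the hole and watch the force.

```bash
python3 -m pendant '[[[-0.0006,0,0.003,0,0,0,-1],[-0.0006,0,0.007,0,0,0,-1],[-0.0006,0,0.011,0,0,0,-1],[-0.0006,0,0.014,0,0,0,-1],[-0.0006,0,0.014,0,0,0,-1]]]'
python3 goto.py .5645 -.1646 .2422 -72.9
```

```text
time_s: 9.0
tcp_pos: [0.5648, -0.1638, 0.2525]
eef_rot: [180.0, -0.0, -73.3]
contact_force: [-1.2, 1.2, -2.3]
gripper_width: 0.0271
gripper_force: 40.0
9.0 [ 0.5648 -0.1638  0.2525] shift [0.0007 0.0006 0.0103] turn [ 0.02 -0.01 -0.37]
```

The pin has entered the hole: the knob is at about 91 mm and only the spring force shows. I'll push it home.

```bash
python3 -m pendant '[[[0,0,0.003,0,0,0,-1],[0,0,0.006,0,0,0,-1],[0,0,0.009,0,0,0,-1],[0,0,0.011,0,0,0,-1],[0,0,0.011,0,0,0,-1]]]'
python3 goto.py .5645 -.1646 .2422 -72.9
python3 -m pendant '[[[0,0,0.001,0,0,0,-1],[0,0,0.002,0,0,0,-1],[0,0,0.002,0,0,0,-1]]]'
python3 goto.py .5645 -.1646 .2422 -72.9
```

```text
time_s: 9.5
tcp_pos: [0.5649, -0.164, 0.2427]
eef_rot: [-180.0, -0.1, -73.2]
contact_force: [-3.7, -2.2, 8.0]
gripper_width: 0.027
gripper_force: 40.0
9.5 [ 0.5649 -0.164   0.2427] shift [0.0005 0.0006 0.0005] turn [-0.01 -0.06 -0.35]
time_s: 9.8
tcp_pos: [0.565, -0.1644, 0.2424]
eef_rot: [-179.9, -0.1, -73.2]
contact_force: [-8.9, -2.0, 22.6]
gripper_width: 0.0269
gripper_force: 40.0
9.8 [ 0.565  -0.1644  0.2424] shift [0.0001 0.0005 0.0002] turn [-0.05 -0.13 -0.31]
```

```bash
python3 -m pendant '[[[0,0,-0.0008,0,0,0,-1],[0,0,-0.0008,0,0,0,-1]]]'
python3 - <<'E'
from h import *
s=r.capture("scene")[:,:,::-1]
cv2.imwrite("pics/s6f.png",s);cv2.imwrite("pics/s6.png",cv2.resize(s[180:330,150:350],None,fx=4,fy=4,interpolation=cv2.INTER_CUBIC))
E
```

```text
time_s: 10.0
tcp_pos: [0.565, -0.1644, 0.2425]
eef_rot: [-179.9, -0.1, -73.2]
contact_force: [-6.2, -2.2, 16.5]
gripper_width: 0.0276
gripper_force: 40.0
```

View pics/s6.png

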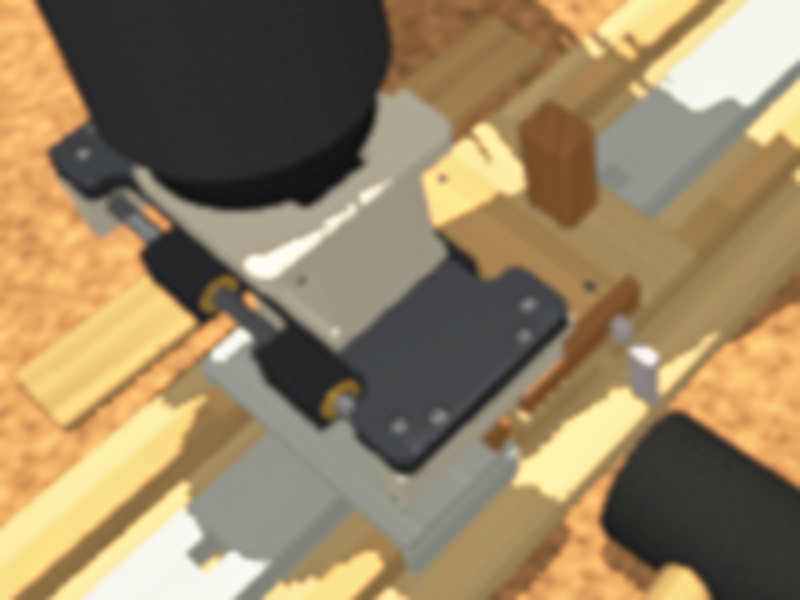

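The carrier pointer is still at (305,262), level with the station pointer at (311,268). The back stop sits right behind the carrier, and the gripper is pressing the knob home with about 16 N. Handing in.

```bash
python3 -c "
from plant import r
print(r.close_job())"
```

```text
the job is handed in; nothing more can be done
None
```

The job is handed in: the carrier is in its station to within about 1 mm, and the back stop's pin is fully home in the next hole. The gripper is still holding the plunger down with about 16 N, at about 10 s on the clock; the hand-in returned no verdict.

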